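# Shut the proofing box and start it

## Robot

A 7-joint arm with a two-finger parallel gripper is mounted at the origin on the work surface. World frame = base frame: x ahead of the robot, y to its left, z up, the work surface at z = 0. Lengths are in m, angles in rad, forces in N, time in s.
With the tool pointing down it reaches from about 0.4 to 0.85 m from the base axis. Payload 10.4 kg.
Tool frame: the origin (TCP) lies between the finger pads; the fingertips stand 19 mm ahead of it and the grasp point (between the pads) is the TCP; x points along the fingers, y is the direction in which the jaws open and shut, and the axes are right-handed (so a half turn about x gives the same grasp; the last joint's range is limited). The gripper opens to 87 mm and grips with 3 to 60 N. Pads are 19 mm wide; open, the fingers measure 117 mm over their backs; the gripper's body (75 mm by 190 mm) begins 51 mm behind the grasp point.
Start: joints at [1.263, 0.332, -0.065, 1.46, 0.022, 1.35, -0.088], TCP at [0.176, -0.6, 0.242] pointing down, gripper open.
Joint ranges: [-2.6, 2.6], [-0.5, 2.12], [-1.47, 1.34], [0.16, 2.42], [-1.27, 4.41], [0.06, 2.06], [-2.6, 2.6]. Speed limits (rad/s): [2.22, 2.22, 2.79, 2.79, 3.14, 3.14, 3.14].

## Interface

Orientations are given as a unit quaternion [x, y, z, w].
In Python, from bench import r gives the robot as it stands.
- The arm moves only by the tool drive_tool, never from a script. Its argument "motion" is a list of rows, each a list of 4 numbers: the shift along the tool's x, y, z in cm, then the turn about the tool's x in units of 5 degrees (1.0 is 5 degrees). In form: [[tx, ty, tz, twist], ...]. A call has 1 to 20 rows; each row is the pose to reach, as a shift and turn from the pose commanded when the call began, along the tool's axes at that moment; what a row does not reach only later rows make up. A row lasts 1/12 s, in which the tool goes at most 41.7 mm and 7.16 degrees, less where a joint would pass 70% of its speed; a pose out of reach is approached as far as the arm can. A call with a gripper value outside its range is refused whole. "grip" is the closure in counts, from 0 (fully open) to 255 (shut), set as the call begins (left out, the last holds). The fingers move at their own pace and stop on an object; "force" is the grip in N (left out, the last holds). Time passes only in rows, so rows that repeat a pose let the fingers close. It gives the time, the measured TCP pose, the force and the opening at its end, in the units of the state.
- r.read_state(): the state, without advancing time (a new reading comes with each control period).
- r.camera(name): name is "scene" or "top"; returns the picture (400x640x3 uint8, red, green, blue); there is no depth.
- r.calibration(name): a dict with "fx", "fy", "cx", "cy" (pixels), "xyz" and "orientation" of the camera in the world. Camera axes: x right, y up, looking along -z (the intrinsics and any distortion apply to the point x, -y, -z); pixel columns grow to the right and rows downward; lengths in m; the calibration is good to about 2 mm. A picture is of the moment at which its call begins. calibration takes no time and is no camera call.
- r.close_job(): hands the job in, once; it reports no verdict.
The state is a dict: "time": time; "joint_positions": joint angles; "joint_vel": joint speeds; "joint_torque": joint torques, N m; "ee_pos": TCP position; "eef_rot": TCP orientation; "ft_force": force on the tool from outside, world axes, zero at the start; "torque": the same for the moment, N m; "width": finger opening in m.
Only numpy, scipy, OpenCV 4.12 (cv2) and the standard library are available. Lean on these libraries where they do the work, as an engineer would, in place of code of your own. Each camera call takes 0.05 s, during which the arm holds its last target.

## Task

The proofing box has to warm up before the loaves go in. With the fingertips, gently push its sliding door fully shut; then, with the door shut, lightly press the long bar key on the control deck all the way down for a moment, let it spring back and withdraw. Do not press any of the round keys, pick nothing up, and leave the things standing on and around the box where they are.

Things in the scene. Friction and masses are not known exactly. Their poses are not given: they have to be found in the camera images.
- proofer: Clear plastic proofing box, white frame, fixed (sizes in mm): 325 deep (its x), 400 long (its y), 160 high. Origin: centre of underside. x points away from the control side, y to the left seen from there, z up. A white housing (x -162 to -92) carries the key deck, 160 up. Behind it the chamber: left half of its top (y over 20) is a fixed clear panel with things on it, right half the sliding door; rails 160 high.
- door (a joint): How far the flat clear sliding door stands open, in m: 0 = fully shut against its stop, at most 0.13; starts partly open. It slides along the box's y: opens to +y, under the fixed panel, shuts to -y. Its top face is 151 mm above the box's origin, 9 below rails and fixed panel. It moves against about 2 N and stays where it is left.
- door_recess (a point): Centre of the mouth of the door's grey finger recess, level with the door's top face; moves with the door. An open pocket with upright walls and closed floor: 108 along the box's x, 54 along its y, 17 mm deep. With the door shut it lies at x 20, y -140 mm in the box's frame. Axes as the box's. Fingertips put down in it push the door by the pocket's wall.
- start_key (a joint): How far the long bar key is pressed, in m: 0 = up, 0.004 = fully down. Sprung: about 2 N to start it moving, about 4 N at the bottom, where it meets a hard stop; springs back when let go.
- start_key_top (a point): Centre of the top face of the long bar key (the start key): black, 50 mm long along the box's y, 24 wide, its top 8 above the deck when up; at x -127.5, y -65 mm in the box's frame. The only long key, pressed straight down; the pale square at the deck's left is a flat display, not a key. Axes as the box's.
- key_a (a joint): How far round key a is pressed, in m: 0 = up, 0.004 = fully down. Sprung like the bar key.
- key_a_top (a point): Centre of the top face of round key a (leftmost): black, diameter 18 mm, its top 8 above the deck, at x -127.5, y 55 mm in the box's frame.
- key_b (a joint): How far round key b is pressed, in m: 0 = up, 0.004 = fully down. Sprung like the bar key.
- key_b_top (a point): Centre of the top face of round key b (second from the left, 75 from the bar key's centre): black, diameter 18 mm, its top 8 above the deck, at x -127.5, y 10 mm in the box's frame.
- key_c (a joint): How far round key c is pressed, in m: 0 = up, 0.004 = fully down. Sprung like the bar key.
- key_c_top (a point): Centre of the top face of round key c (rightmost, 75 from the bar key's centre on its other side): black, diameter 18 mm, its top 8 above the deck, at x -127.5, y -140 mm in the box's frame.
- jar: Small clear glass jar with a metal twist cap, diameter 60, height 85 mm, loose, standing on the fixed half of the box's top; origin at the centre of its underside.
- spatula: Blue silicone spatula with a round wooden handle, 245 long, 50 wide, 16 high (mm), loose, lying on the fixed half of the box's top; origin at the centre of its underside (mid-length of the handle and head together).
- tin: Small lidded steel tin, diameter 47, height 48 mm, loose, standing at the left end of the key deck; origin at the centre of its underside.
- bowl: Empty stainless mixing bowl, rim diameter 210, height 95 mm, loose, on the counter left of the box; origin at the centre of its underside.
- basket: Empty round light-wood proofing basket, rim diameter 200, height 75 mm, loose, on the counter left of the box; origin at the centre of its underside.
- cup: Small steel measuring cup with a side handle, diameter 72, height 65 mm, loose, on the counter just right of the box; origin at the centre of its underside.
- whisk: Beechwood dough whisk with flat wire loops, about 290 long, 72 wide, 23 high (mm), loose, lying on the counter right of the box; origin at the centre of its underside (170 mm from the handle's end, near the loops).

How it is judged:
On the way, in this order (a step that is already met when the one before it is completed fails the run):
1. the sliding door is fully shut (value of joint door below 0.005 m), for 0.2 s.
2. the long bar key is pressed down, the door shut (value of joint start_key above 0.003 m and value of joint door below 0.005 m), for 0.1 s.
At the end, for the whole second after the job is handed in: The door is shut to within 5 mm of its stop, the bar key has been pressed at least 3 mm of its 4 mm for 0.1 s after that and is up again, the round keys are up, and the seven loose things are within 10 mm of where they stood (value of joint door below 0.005 m and value of joint each of start_key, key_a, key_b, key_c below 0.001 m and distance of each of jar, spatula, tin, bowl, basket, cup, whisk from where it was at the start of the episode below 0.01 m); the robot touches nothing.
It fails at once if the bar key is pressed while the door is open (value of joint start_key above 0.002 m and value of joint door above 0.01 m).
It fails at once if a round key is pressed (value of joint any of key_a, key_b, key_c above 0.0015 m).
It fails at once if the door is slammed (faster than 0.4 m/s) (velocity of joint door below -0.4 m/s).
It fails at once if the box, its door or a key is pushed hard (over 25 N) (contact force between the arm and proofer above 25 N).
It fails at once if a thing on or around the box is picked up, knocked or shifted (more than 10 mm) (distance of any of jar, spatula, tin, bowl, basket, cup, whisk from where it was at the start of the episode above 0.01 m).
It also fails if it takes over 38 s, if anything falls off the work surface, if the arm or the gripper's body presses on something with over 40 N, if the wrist force passes 120 N, or if a joint passes its speed limit or range.

## Working session

There is one attempt and no reset: what is moved stays moved. The work goes in short steps, Python scripts to look and compute and a tool call to move; the robot and the scene stay as the last step left them, time stands still between calls to the robot, and variables do not carry over. Pictures are saved under pics/ and viewed, and the job is handed in when it is done.

Besides the shell and the picture viewer there is one more tool, called after "Request:" as name(argument=value, ...), one argument or row to a line, values as JSON. drive_tool: Moves the arm, as the interface text tells. Its arguments: {"type":"object","properties":{"motion":{"type":"array","items":{"type":"array","items":{"type":"number"}}},"grip":{"type":"number"},"force":{"type":"number"}},"required":["motion"]}

```bash
mkdir -p pics; cat > /tmp/a.py <<'E'
from bench import r
import cv2,json
print(r.read_state())
for n in("scene","top"):
    im=r.camera(n); cv2.imwrite(f"pics/{n}0.png",im[:,:,::-1]); print(n,im.shape,r.calibration(n))
E
PYTHONPATH=. python3 /tmp/a.py
```

```text
Traceback (most recent call last):
ModuleNotFoundError: No module named 'bench'
```

```bash
ls; python3 - < /tmp/a.py
```

```text
pics
{'time': 0.0, 'joint_positions': array([ 1.26339347,  0.33286062, -0.06469696,  1.46092852,  0.02162798,
        1.34985783, -0.08848543]), 'joint_vel': array([ 5.03165524e-04,  1.64027703e-03, -2.20733121e-05, -2.22683308e-04,
        3.07060384e-04,  1.53129566e-04,  1.28281465e-03]), 'joint_torque': array([-4.22474386e-04, -6.23259187e+01,  2.41184863e-02, -3.89897954e+01,
       -6.14161673e-02,  3.97941610e-02,  1.21101298e-04]), 'ee_pos': array([ 0.1754959 , -0.59950012,  0.24076704]), 'eef_rot': array([-0.69984809, -0.10083626,  0.70004666, -0.09989678]), 'ft_force': array([ 0.22297494, -0.39191177,  0.85626715]), 'torque': array([-0.03490787, -0.00617324, -0.05609791]), 'width': 0.08671224731730816}
scene (400, 640, 3) {'fx': 377.72018972234065, 'fy': 377.72018972234065, 'cx': 319.6360787228847, 'cy': 197.17028255333352, 'xyz': array([1.39224763, 0.19760091, 0.78716834]), 'orientation': array([0.27250412, 0.36172451, 0.69938935, 0.55294794])}
top (400, 640, 3) {'fx': 517.0723165394425, 'fy': 517.0723165394425, 'cx': 320.26006098241135, 'cy': 206.93090835595387, 'xyz': array([ 0.39218253, -0.01452792,  1.69558141]), 'orientation': array([ 0.02510424, -0.03259718, -0.70368235,  0.70932246])}
```

View pics/scene0.png

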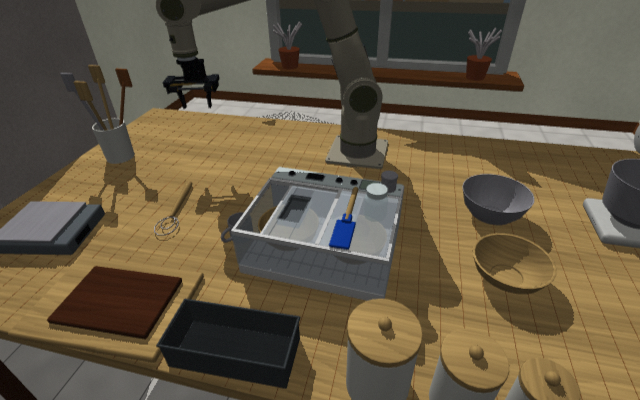

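View pics/top0.png

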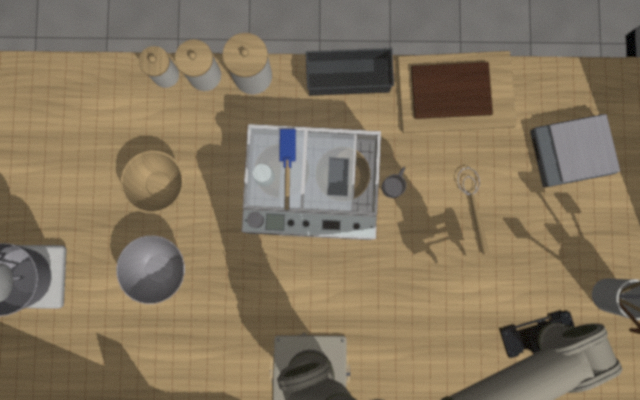

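The top view shows the box at about (245–380, 125–238), with the bar key near (330,225) and the grey recess near (340,177). The gripper is well clear of it. I'll enlarge both views.

```bash
python3 - <<'E'
import cv2
a=cv2.imread("pics/top0.png")[115:245,235:415]; cv2.imwrite("pics/topz.png",cv2.resize(a,None,fx=4.4,fy=4.4,interpolation=cv2.INTER_CUBIC))
a=cv2.imread("pics/scene0.png")[160:300,220:420]; cv2.imwrite("pics/scz.png",cv2.resize(a,None,fx=4,fy=4,interpolation=cv2.INTER_CUBIC))
E
```

```text
(no output)
```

View pics/topz.png

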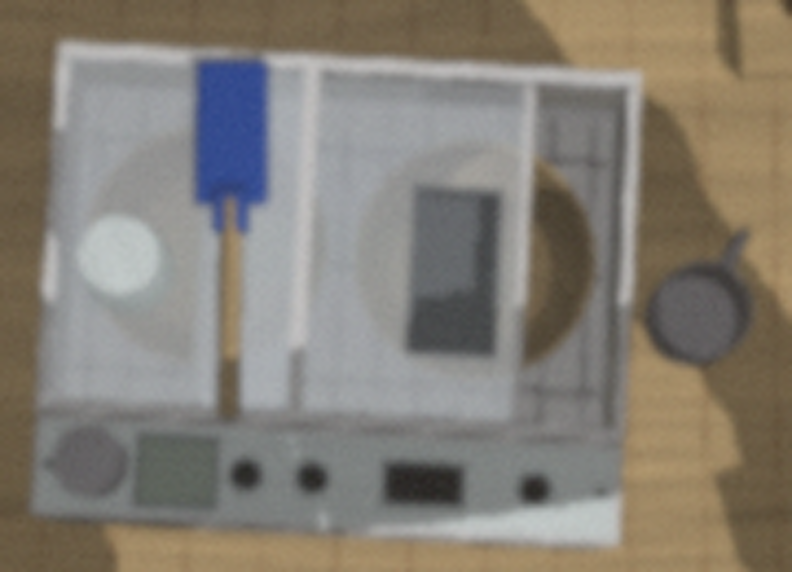

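View pics/scz.png

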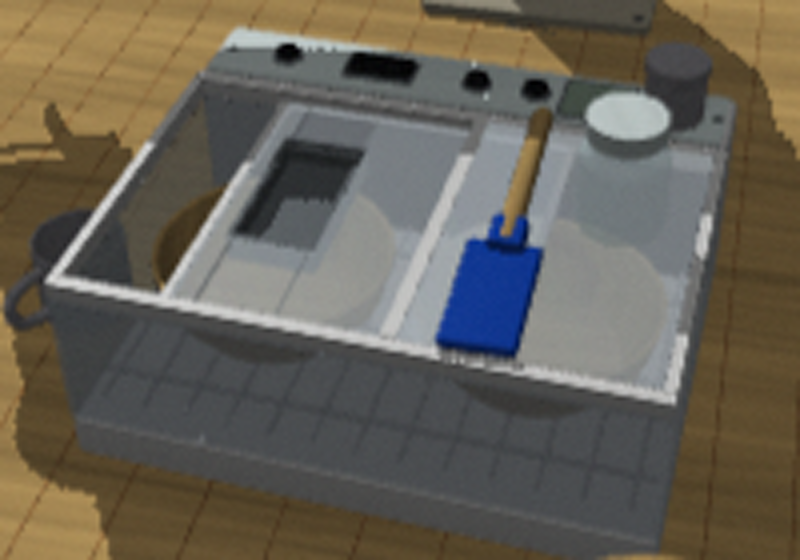

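```bash
cat > h.py <<'E'
import numpy as np
from scipy.spatial.transform import Rotation as R
from scipy.optimize import least_squares
from bench import r
C={n:r.calibration(n) for n in("top","scene")}
def proj(n,P):
    c=C[n]; q=(np.atleast_2d(P)-c["xyz"])@R.from_quat(c["orientation"]).as_matrix()
    return np.c_[c["cx"]+c["fx"]*q[:,0]/-q[:,2], c["cy"]-c["fy"]*q[:,1]/-q[:,2]]
def box(p,P):
    return R.from_euler("z",p[3]).apply(np.atleast_2d(P))+p[:3]
def tri(ut,us):
    return least_squares(lambda X:np.r_[proj("top",X)[0]-ut,proj("scene",X)[0]-us],[.6,-.05,.15]).x
E
cat > fit.py <<'E'
from h import *
z=lambda u,o,s:(np.array(u,float)+.5)/s-.5+o
K=[(-.1275,.055,.168),(-.1275,.010,.168),(-.1275,-.065,.168),(-.1275,-.14,.168),(.1625,.2,.16),(.1625,-.2,.16),(-.1625,-.2,.16),(-.1625,.2,.16)]
T=z([(247,474),(312,478),(424,483),(535,489),(56,40),(643,71),(621,546),(31,515)],(235,115),4.4)
S=z([(536,88),(477,79),(381,66),(288,52),(677,404),(48,284),(234,28),(735,98)],(220,160),4)
K=np.array(K)
f=lambda p:np.r_[(proj("top",box(p,K))-T).ravel(),(proj("scene",box(p,K))-S).ravel()]
s=least_squares(f,[.6,0,0,0],loss="soft_l1"); print(s.x, np.abs(s.fun).max())
print(np.round(f(s.x).reshape(2,8,2),1))
B=box(s.x,K)
for i in range(8): print(i,np.round(tri(T[i],S[i])*1e3),np.round(B[i]*1e3))
rt=z([(414,187),(501,192),(495,356),(408,352)],(235,115),4.4); rs=z([(313,250),(235,235),(285,140),(365,150)],(220,160),4)
for i in range(4):
    X=tri(rt[i],rs[i]); print("rec",np.round(1e3*X),np.round(1e3*R.from_euler("z",-s.x[3]).apply(X-s.x[:3])))
# recess one dof
def g(d):
    P=np.array([(.074,-.113+d[0],.151),(.074,-.167+d[0],.151),(-.034,-.167+d[0],.151),(-.034,-.113+d[0],.151)])
    P=box(s.x,P); return np.r_[(proj("top",P)-rt).ravel(),(proj("scene",P)-rs).ravel()]
q=least_squares(g,[.05]); print("door",q.x,np.round(q.fun,1))
x=r.read_state(); M=R.from_quat(x["eef_rot"]).as_matrix(); print(M)
np.save("box.npy",np.r_[s.x,q.x])
print("recess",box(s.x,(.02,-.14+q.x[0],.151)),"key",box(s.x,(-.1275,-.065,.168)))
E
python3 fit.py
```

```text
[ 0.59552183 -0.00113556 -0.00256898 -0.04177295] 1.759666737949658
[[[-0.8  0.2]
  [-0.4  0. ]
  [-0.6  0.1]
  [-0.5  0. ]
  [-0.1  0.7]
  [-1.3  0.4]
  [-0.6 -0. ]
  [-1.   0.3]]

 [[-0.6 -0.3]
  [-0.7 -0.2]
  [-0.7 -0.4]
  [-0.8 -0.3]
  [-0.6  0.9]
  [-1.8  0.7]
  [-1.1 -0.4]
  [ 0.4 -0. ]]]
0 [471.  59. 164.] [470.  59. 165.]
1 [468.  15. 165.] [469.  14. 165.]
2 [465. -61. 164.] [465. -61. 165.]
3 [ 462. -135.  164.] [ 462. -136.  165.]
4 [767. 192. 162.] [766. 192. 157.]
5 [ 748. -207.  159.] [ 750. -208.  157.]
6 [ 424. -194.  156.] [ 425. -194.  157.]
7 [442. 203. 158.] [442. 205. 157.]
rec [670. -53. 151.] [ 76. -49. 153.]
rec [ 666. -111.  150.] [  75. -107.  153.]
rec [ 553. -109.  149.] [ -38. -110.  152.]
rec [555. -49. 151.] [-38. -50. 154.]
door [0.06102001] [ 0.4  1.  -1.5  0.8 -1.8 -1.1  0.1 -1.1 -1.1 -0.  -0.8  0.4  0.4  1.1
 -1.7  1.5]
[[-4.29607634e-04  2.80961549e-01 -9.59718929e-01]
 [ 1.17998976e-03 -9.59718207e-01 -2.80961866e-01]
 [-9.99999212e-01 -1.25316187e-03  8.07705183e-05]]
recess [[ 0.61220612 -0.08088187  0.14843102]] key [[ 0.46541861 -0.06075435  0.16543102]]
```

Request:
drive_tool(
  grip=255,
  force=20,
  motion=[
    [-1, -0.4, -0.6, 0],
    [-2, -1.2, -1.8, 0.1],
    [-2, -2.7, -4, 0.3],
    [-2, -4.6, -6.8, 0.5],
    [-2, -6.8, -10.2, 0.7],
    [-2, -9.1, -13.6, 0.9],
    [-2, -11.4, -17, 1.1],
    [-2, -13.6, -20.4, 1.4],
    [-2, -15.8, -23.7, 1.6],
    [-2, -18.1, -27.1, 1.8],
    [-2, -20.4, -30.5, 2],
    [-2, -22.6, -33.9, 2.3],
    [-2, -24.9, -37.2, 2.5],
    [-2, -27.2, -40.6, 2.7],
    [-2, -29.4, -44, 2.9],
    [-2, -31.7, -47.4, 3.1],
    [-2, -33.8, -50.5, 3.3],
    [-2, -35.6, -53.2, 3.5],
    [-2, -37, -55.3, 3.7],
    [-2, -37.7, -56.4, 3.75],
  ],
)

```text
time: 1.77
ee_pos: [0.6123, -0.075, 0.262]
eef_rot: [0.707, -0.013, -0.707, -0.014]
ft_force: [0.6, 0.7, 0.1]
width: 0.0004
```

```bash
cat > look.py <<'E'
import sys
from h import *
import cv2
x=r.read_state(); M=R.from_quat(x["eef_rot"]).as_matrix(); print(x["time"],x["ee_pos"],x["ft_force"],x["width"]); print(np.round(M,4))
b=np.load("box.npy"); 
tip=x["ee_pos"]+.019*M[:,0]
print("tip in box",R.from_euler("z",-b[3]).apply(tip-np.r_[b[:2],0]))
print("tip px",proj("top",tip),proj("scene",tip))
t=r.camera("top")[115:245,235:415]; s=r.camera("scene")[130:300,200:420]
t=cv2.resize(t,None,fx=3,fy=3,interpolation=2); s=cv2.resize(s,None,fx=3,fy=3,interpolation=2)[100:]
h=max(t.shape[0],s.shape[0]); 
cv2.imwrite(f"pics/{sys.argv[1]}t.png",t[:,:,::-1]); cv2.imwrite(f"pics/{sys.argv[1]}s.png",s[:,:,::-1])
E
python3 look.py a
```

```text
1.7667 [ 0.61227446 -0.07501303  0.26198034] [0.59400727 0.68180194 0.12500955] 0.0003972211031911634
[[ 4.000e-04 -3.920e-02 -9.992e-01]
 [ 1.500e-03 -9.992e-01  3.920e-02]
 [-1.000e+00 -1.500e-03 -3.000e-04]]
tip in box [ 0.01982938 -0.07308497  0.24298036]
tip px [[336.57294676 171.49727129]] [[293.91993067 180.03725827]]
```

View pics/as.png

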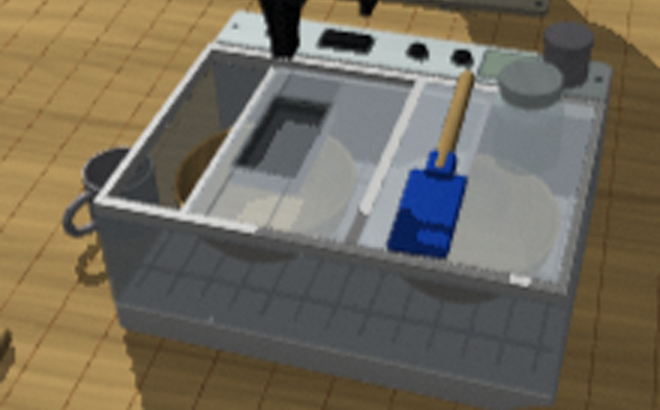

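View pics/at.png

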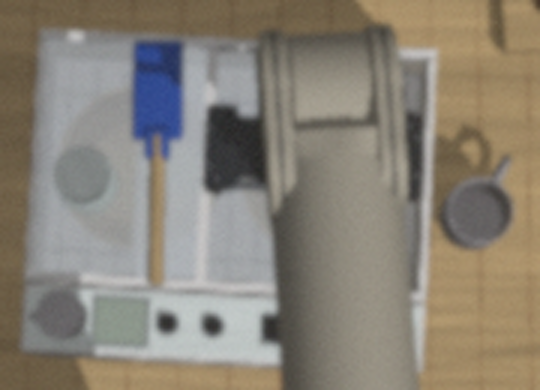

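The scene view puts the fingertip at full-image pixel (295,181), where (294,180) was predicted. The recess lies straight below it. I'll shift 6 mm towards -y and go down.

Request:
drive_tool(
  motion=[
    [1, 0.3, 0, 0.05],
    [2.5, 0.6, 0, 0.05],
    [4, 0.6, 0, 0.05],
    [5.5, 0.6, 0, 0.05],
    [6.8, 0.6, 0, 0.05],
    [7.8, 0.6, 0, 0.05],
    [8.4, 0.6, 0, 0.05],
    [8.8, 0.6, 0, 0.05],
    [9.2, 0.6, 0, 0.05],
    [9.5, 0.6, 0, 0.05],
    [9.8, 0.6, 0, 0.05],
    [10, 0.6, 0, 0.05],
    [10, 0.6, 0, 0.05],
  ],
)

```text
time: 2.95
ee_pos: [0.6107, -0.0855, 0.1613]
eef_rot: [-0.707, 0.017, 0.707, 0.016]
ft_force: [-0.2, -0.3, 0.2]
width: 0.0003
```

```bash
python3 look.py b
```

```text
2.95 [ 0.61067329 -0.08554261  0.16132022] [-0.24274975 -0.28659676  0.16014601] 0.00030281312335490927
[[-2.000e-04 -4.670e-02 -9.989e-01]
 [-1.000e-04 -9.989e-01  4.670e-02]
 [-1.000e+00  1.000e-04  1.000e-04]]
tip in box [ 0.01866032 -0.0837028   0.14232023]
tip px [[338.64709395 177.03274363]] [[292.59117491 209.51299451]]
```

View pics/bs.png

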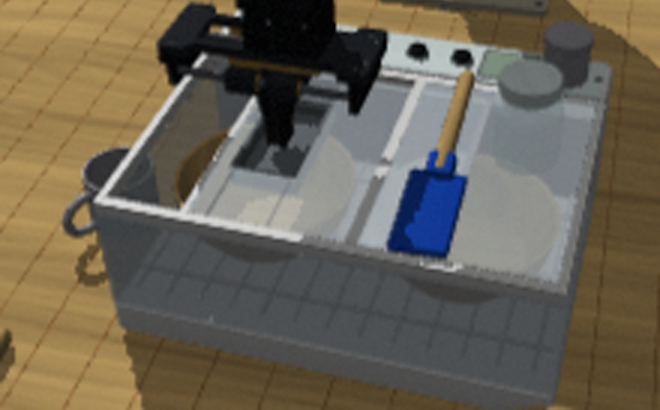

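The fingertips are in the pocket, with no contact force. I'll push along -y slowly.

Request:
drive_tool(
  motion=[
    [0, 0.2, 0, 0],
    [0, 0.5, 0, 0],
    [0, 0.8, 0, 0],
    [0, 1.2, 0, 0],
    [0, 1.6, 0, 0],
    [0, 2.1, 0, 0],
    [0, 2.6, 0, 0],
    [0, 3.1, 0, 0],
    [0, 3.6, 0, 0],
    [0, 4.1, 0, 0],
    [0, 4.6, 0, 0],
    [0, 5.0, 0, 0],
    [0, 5.4, 0, 0],
    [0, 5.7, 0, 0],
    [0, 5.9, 0, 0],
    [0, 6.0, 0, 0],
    [0, 6.0, 0, 0],
  ],
)

```text
time: 4.47
ee_pos: [0.6078, -0.146, 0.1615]
eef_rot: [-0.707, 0.017, 0.707, 0.017]
ft_force: [-0.4, -0.6, -0.4]
width: 0.0003
```

```bash
python3 look.py c
```

```text
4.4667 [ 0.60778398 -0.14595358  0.16146457] [-0.36051742 -0.5503007  -0.39121903] 0.00032131083865409766
[[-2.000e-04 -4.720e-02 -9.989e-01]
 [-4.000e-04 -9.989e-01  4.720e-02]
 [-1.000e+00  5.000e-04  2.000e-04]]
tip in box [ 0.01829496 -0.1441883   0.14246457]
tip px [[358.57477642 178.15183672]] [[272.3764267  205.98965155]]
```

View pics/cs.png

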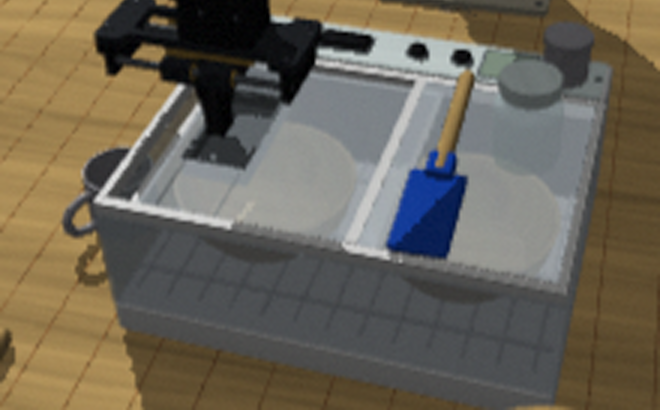

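The door followed the fingers and is now nearly shut. I'll finish in small steps while watching the force.

Request:
drive_tool(
  motion=[
    [0, 0.1, 0, 0],
    [0, 0.2, 0, 0],
    [0, 0.3, 0, 0],
    [0, 0.4, 0, 0],
    [0, 0.5, 0, 0],
    [0, 0.55, 0, 0],
  ],
)

```text
time: 5.07
ee_pos: [0.6075, -0.1511, 0.1614]
eef_rot: [-0.707, 0.017, 0.707, 0.017]
ft_force: [-0.7, 2.0, -1.4]
width: 0.0007
```

Request:
drive_tool(
  motion=[
    [0, 0.05, 0, 0],
    [0, 0.1, 0, 0],
    [0, 0.15, 0, 0],
  ],
)

```text
time: 5.32
ee_pos: [0.6076, -0.1525, 0.1615]
eef_rot: [-0.707, 0.017, 0.707, 0.017]
ft_force: [0.2, 0.8, -1.1]
width: 0.0003
```

Request:
drive_tool(
  motion=[
    [0, 0.05, 0, 0],
    [0, 0.1, 0, 0],
    [0, 0.1, 0, 0],
  ],
)

```text
time: 5.57
ee_pos: [0.6076, -0.1537, 0.1615]
eef_rot: [0.707, -0.017, -0.707, -0.017]
ft_force: [-0.5, 0.6, -0.6]
width: 0.0009
```

Request:
drive_tool(
  motion=[
    [0, 0.05, 0, 0],
    [0, 0.1, 0, 0],
    [0, 0.15, 0, 0],
  ],
)

```text
time: 5.82
ee_pos: [0.6075, -0.155, 0.1616]
eef_rot: [0.707, -0.017, -0.707, -0.016]
ft_force: [-1.2, 2.2, -0.1]
width: 0.0001
```

Request:
drive_tool(
  motion=[
    [0, 0.05, 0, 0],
    [0, 0.1, 0, 0],
    [0, 0.1, 0, 0],
  ],
)

```text
time: 6.07
ee_pos: [0.6075, -0.1562, 0.1616]
eef_rot: [0.707, -0.017, -0.707, -0.017]
ft_force: [0.2, 0.8, -1.0]
width: 0.0006
```

```bash
python3 look.py d
```

```text
6.0667 [ 0.60746321 -0.15616574  0.16157633] [ 0.21135466  0.78620539 -0.96066568] 0.0005651030441685958
[[ 1.000e-04 -4.700e-02 -9.989e-01]
 [-2.000e-04 -9.989e-01  4.700e-02]
 [-1.000e+00  2.000e-04 -1.000e-04]]
tip in box [ 0.01840791 -0.15439977  0.14257633]
tip px [[361.94355731 178.27968758]] [[268.991284   205.41605075]]
```

View pics/ds.png

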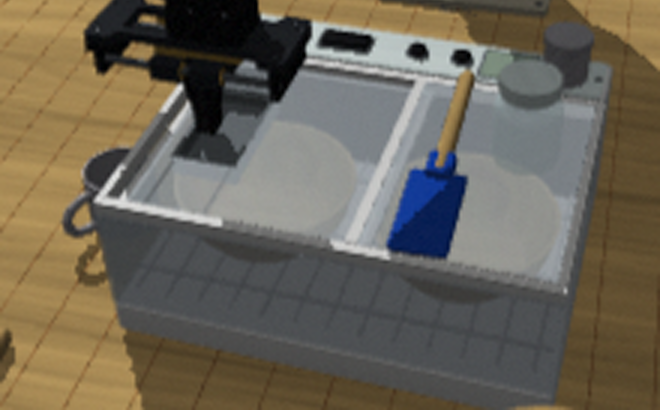

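The force is still about 1–2 N, so the door hasn't hit its stop. I'll keep pushing.

Request:
drive_tool(
  motion=[
    [0, 0.05, 0, 0],
    [0, 0.1, 0, 0],
    [0, 0.15, 0, 0],
  ],
)

```text
time: 6.42
ee_pos: [0.6074, -0.1575, 0.1616]
eef_rot: [0.707, -0.017, -0.707, -0.017]
ft_force: [-0.5, 2.1, -1.0]
width: 0.0004
```

Request:
drive_tool(
  motion=[
    [0, 0.05, 0, 0],
    [0, 0.1, 0, 0],
    [0, 0.15, 0, 0],
  ],
)

```text
time: 6.67
ee_pos: [0.6074, -0.159, 0.1616]
eef_rot: [0.707, -0.017, -0.707, -0.017]
ft_force: [0.9, 1.4, 0.0]
width: 0.0008
```

Request:
drive_tool(
  motion=[
    [0, 0.05, 0, 0],
    [0, 0.1, 0, 0],
    [0, 0.1, 0, 0],
  ],
)

```text
time: 6.92
ee_pos: [0.6073, -0.1599, 0.1616]
eef_rot: [0.707, -0.016, -0.707, -0.017]
ft_force: [0.4, 2.0, -0.0]
width: 0.0004
```

Request:
drive_tool(
  motion=[
    [0, 0.05, 0, 0],
    [0, 0.1, 0, 0],
    [0, 0.1, 0, 0],
  ],
)

```text
time: 7.17
ee_pos: [0.6073, -0.16, 0.1616]
eef_rot: [0.707, -0.016, -0.707, -0.017]
ft_force: [-0.3, 5.4, 0.6]
width: 0.0001
```

Request:
drive_tool(
  motion=[
    [0, 0.05, 0, 0],
    [0, 0.1, 0, 0],
    [0, 0.1, 0, 0],
  ],
)

```text
time: 7.42
ee_pos: [0.6073, -0.16, 0.1616]
eef_rot: [-0.707, 0.015, 0.707, 0.017]
ft_force: [-0.6, 7.5, 0.4]
width: 0.0003
```

```bash
python3 look.py e; python3 - <<'E'
from h import *
b=np.load("box.npy")
for d in (0,.005,.01):
    P=box(b[:4],np.array([(.074,-.113+d,.151),(.074,-.167+d,.151),(-.034,-.113+d,.151)])); 
    print(d,np.round((proj("scene",P)-[200,130])*3-[0,100]))
E
```

```text
7.4167 [ 0.60731239 -0.15997827  0.1616354 ] [-0.6105502   7.54713889  0.40883042] 0.0003196538669062222
[[-0.00e+00 -4.51e-02 -9.99e-01]
 [ 2.20e-03 -9.99e-01  4.51e-02]
 [-1.00e+00 -2.20e-03  1.00e-04]]
tip in box [ 0.01841111 -0.15817027  0.14263545]
tip px [[363.18749879 178.33868301]] [[267.74962401 205.19184058]]
0 [[226. 165.]
 [170. 155.]
 [267.  96.]]
0.005 [[231. 166.]
 [175. 156.]
 [272.  97.]]
0.01 [[236. 167.]
 [180. 157.]
 [277.  98.]]
```

View pics/es.png

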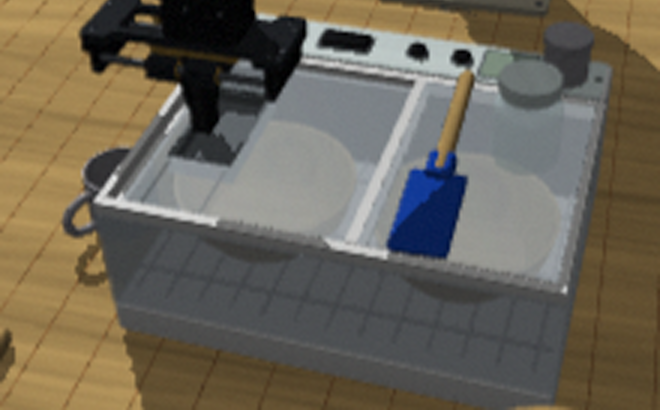

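The stop is reached: the force rose to 7.5 N with no further motion. The recess corners at zoomed pixels (170,155) and (235,166) match those predicted for a shut door. I'll back off the wall, lift, and move above the bar key.

Request:
drive_tool(
  motion=[
    [0, -0.3, 0, 0],
    [0, -0.6, 0, 0],
    [0, -0.8, 0, 0],
    [-0.5, -0.8, 0, 0],
    [-1.5, -0.8, 0, 0],
    [-3, -0.8, 0, 0],
    [-4.5, -0.8, 0, 0],
    [-6, -1.5, 1, 0],
    [-6.5, -2.5, 2.5, 0],
    [-6.5, -4, 4.6, 0],
    [-6.5, -5.5, 7, 0],
    [-6.5, -7, 9.6, 0],
    [-6.5, -8.2, 12, 0],
    [-6.5, -9, 13.6, 0],
    [-6.5, -9.2, 14.4, 0],
    [-6.5, -9.2, 14.6, 0],
    [-6.5, -9.2, 14.6, 0],
    [-6.5, -9.2, 14.6, 0],
  ],
)

```text
time: 9.02
ee_pos: [0.4664, -0.0641, 0.2269]
eef_rot: [0.707, -0.017, -0.707, -0.017]
ft_force: [0.2, 0.7, 0.0]
width: 0.0003
```

```bash
python3 look.py f
```

```text
9.0167 [ 0.46643564 -0.06406847  0.22692649] [0.18095432 0.70871143 0.03526486] 0.0003194022999938538
[[ 9.000e-04 -4.770e-02 -9.989e-01]
 [-2.000e-04 -9.989e-01  4.770e-02]
 [-1.000e+00  2.000e-04 -9.000e-04]]
tip in box [-0.12632855 -0.06827178  0.20792649]
tip px [[332.01858515 223.46725286]] [[312.58311213 163.70634314]]
```

View pics/fs.png

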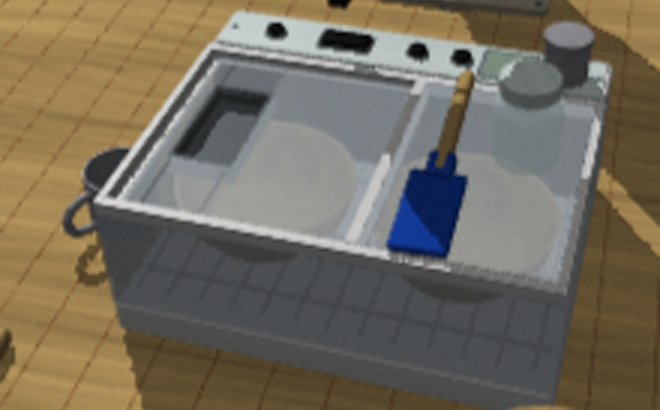

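View pics/ft.png

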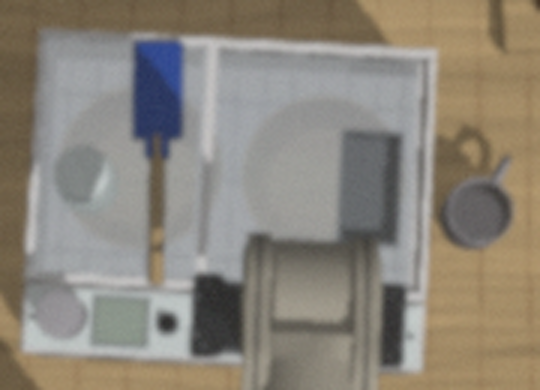

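Both views show the door shut: there is no gap at the right, and the recess is at the right end. The tip is within 3 mm of the bar key's centre. I'll descend.

Request:
drive_tool(
  motion=[
    [0.5, -0.3, 0.1, 0],
    [1.2, -0.3, 0.1, 0],
    [2, -0.3, 0.1, 0],
    [2.7, -0.3, 0.1, 0],
    [3.2, -0.3, 0.1, 0],
    [3.5, -0.3, 0.1, 0],
    [3.5, -0.3, 0.1, 0],
  ],
)

```text
time: 9.7
ee_pos: [0.4644, -0.0602, 0.1907]
eef_rot: [-0.706, 0.016, 0.707, 0.017]
ft_force: [-0.0, 0.3, -0.3]
width: 0.0009
```

Request:
drive_tool(
  motion=[
    [0.1, 0, 0, 0],
    [0.2, 0, 0, 0],
    [0.3, 0, 0, 0],
    [0.4, 0, 0, 0],
    [0.5, 0, 0, 0],
    [0.5, 0, 0, 0],
  ],
)

```text
time: 10.2
ee_pos: [0.4649, -0.0602, 0.1866]
eef_rot: [0.707, -0.017, -0.707, -0.016]
ft_force: [-1.0, 0.7, 3.3]
width: 0.0004
```

Request:
drive_tool(
  motion=[
    [0.1, 0, 0, 0],
    [0.2, 0, 0, 0],
    [0.2, 0, 0, 0],
  ],
)

```text
time: 10.45
ee_pos: [0.4649, -0.0602, 0.1846]
eef_rot: [0.707, -0.017, -0.707, -0.017]
ft_force: [-0.3, -0.9, 3.1]
width: 0.0007
```

Request:
drive_tool(
  motion=[
    [0.1, 0, 0, 0],
    [0.15, 0, 0, 0],
    [0.15, 0, 0, 0],
  ],
)

```text
time: 10.7
ee_pos: [0.4649, -0.0602, 0.1835]
eef_rot: [0.707, -0.017, -0.707, -0.016]
ft_force: [-2.2, 1.0, 6.0]
width: 0.0005
```

Request:
drive_tool(
  motion=[
    [0.05, 0, 0, 0],
    [0.1, 0, 0, 0],
    [0.1, 0, 0, 0],
    [0.1, 0, 0, 0],
  ],
)

```text
time: 11.03
ee_pos: [0.465, -0.0602, 0.1833]
eef_rot: [0.707, -0.017, -0.707, -0.016]
ft_force: [-5.9, -0.2, 16.6]
width: 0.0003
```

The key is at its hard stop: the force is 16.6 N and the tip has stopped moving. I'll withdraw.

Request:
drive_tool(
  motion=[
    [-0.2, 0, 0, 0],
    [-0.5, 0, 0, 0],
    [-0.9, 0, 0, 0],
    [-1.6, 0, 0, 0],
    [-2.6, 0, 0, 0],
    [-4, 0, 0, 0],
    [-5.5, 0, 0, 0],
    [-7, 0, 0, 0],
    [-8.5, 0, 0, 0],
    [-10, 0.5, 0, 0],
    [-11, 2, 0, 0],
    [-11.5, 4, 0, 0],
    [-12, 6.5, 0, 0],
    [-12, 9.5, 0, 0],
    [-12, 12.5, 0, 0],
    [-12, 15, 0, 0],
    [-12, 17, 0, 0],
    [-12, 18, 0, 0],
    [-12, 18, 0, 0],
    [-12, 18, 0, 0],
  ],
)

```text
time: 12.7
ee_pos: [0.4565, -0.2392, 0.3023]
eef_rot: [0.707, -0.016, -0.707, -0.017]
ft_force: [-0.3, 1.0, 0.6]
width: 0.0008
```

```bash
python3 look.py g; python3 - <<'E'
from bench import r
import cv2
cv2.imwrite("pics/gfull.png",r.camera("top")[:,:,::-1])
E
```

```text
12.7 [ 0.4565385  -0.2391873   0.30230121] [-0.32027593  0.96792707  0.56044695] 0.0008020608916151464
[[ 2.000e-04 -4.660e-02 -9.989e-01]
 [ 5.000e-04 -9.989e-01  4.660e-02]
 [-1.000e+00 -5.000e-04 -2.000e-04]]
tip in box [-0.12891718 -0.24363774  0.28330122]
tip px [[396.88697688 226.23564203]] [[255.45622647 133.67632123]]
```

View pics/gs.png

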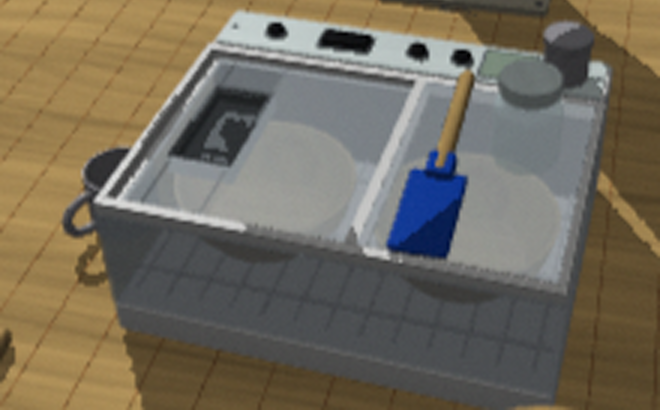

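View pics/gfull.png

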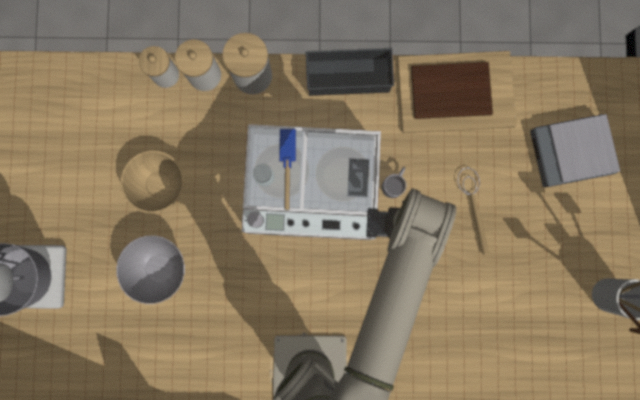

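The door is shut and the keys are up. The jar (262,173), spatula (288,165), tin (254,219), bowl (150,270), basket (151,180), cup (394,185) and whisk (468,200) are all where they were in the first picture. The arm is clear of everything.

```bash
python3 -c "
from bench import r
print(r.close_job())"
```

```text
the job is handed in; nothing more can be done
None
```

The proofing box door is shut, the bar key has been pressed to its hard stop and let go, and the job is handed in. No verdict was reported.

- **Door:** I put the closed fingertips in the recess and pushed the door about 61 mm until it hit its stop. The last reading there was 7.5 N with no further motion. Both cameras then showed no gap and the recess where it should be with the door shut.
- **Bar key:** I pressed it straight down until it stopped, about 4 mm of travel. The force peaked at 16.6 N, well above the 4 N needed but under the 25 N limit. I then withdrew the arm up and to the right, at about 12.7 s.
- **Last checks:** In the final pictures the keys look up, the seven loose things are where they stood, and the arm touches nothing (force reading about 1 N, which is noise). I judged the key positions and the things' places by eye, not by measuring.
- **Disagreements:** The fitted box height came out 2.6 mm low, but the key met the tip close to its stated height. The fingertips had to go about 6 mm further than I had calculated to reach the stop, probably because they are thinner than the size I assumed.

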